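# Vent the leak-test block and hold a bayonet plug home

## Robot

A 6-joint arm with a two-finger parallel gripper is mounted at the origin on the work surface. World frame = base frame: x ahead of the robot, y to its left, z up, the work surface at z = 0. Lengths are in m, angles in degrees, forces in N, time in s.
With the tool pointing down it reaches from about 0.35 to 0.875 m from the base axis. Payload 4.2 kg.
Tool frame: the origin (TCP) lies midway between the tips of the shut fingers; the grasp point (between the pads) lies 19 mm behind it; z points along the fingers, y is the line along which they close (so a half turn about z gives the same grasp; the last joint's range is limited). The gripper opens to 87 mm and grips with 3 to 60 N. Pads are 19 mm wide; open, the fingers measure 117 mm over their backs; the gripper's body (75 mm by 190 mm) begins 51 mm behind the grasp point.
Start: joints at [84.259, 22.042, 0.453, 0, -68.411, -14.817], TCP at [0.219, 0.585, 0.223] pointing down, gripper open.
Joint ranges: [-179.83, 179.83], [-69.29, 118.12], [-61.27, 80.66], [-181.25, 117.63], [-171.15, -9.14], [-177.46, 177.46]. Speed limits (degrees/s): [159.86, 159.86, 180, 180, 180, 180].

## Interface

Orientations are given as [roll, pitch, yaw] about the fixed x, y, z axes, in that order (R = Rz(yaw) Ry(pitch) Rx(roll)).
In Python, from workcell import env gives the robot as it stands. The module is installed in compiled form; this text tells all that it offers. Calls block until the motion is done:
- env.goto(position, orientation): joint-space move of the TCP to a pose.
- env.move_straight(position, rotation=None, rate=0.15, force_limit=None): straight line of the TCP; rotation=None keeps the orientation; rate is the mean speed in m/s. With force_limit (N) it stops when the force on the tool has changed by that much, and returns True; else False.
- env.set_joints(angles): joint-space move.
- env.gripper_to(opening, grasp_force=None): opening from 0.0 (shut) to 1.0 (fully open); grasp_force is the grip in N (None keeps the last); returns when the fingers have stopped.
- env.dwell(seconds).
- env.inverse_kinematics(position, orientation): joint angles nearest the present ones, or None.
- env.read_state(): the state.
- env.grab_frame(name): name is "scene" or "top" or "wrist"; returns a dict with "image" (480x640x3 uint8, blue, green, red), "fx", "fy", "cx", "cy" (pixels), "position" and "orientation" of the camera in the world. Camera axes: x right, y up, looking along -z (the intrinsics and any distortion apply to the point x, -y, -z); pixel columns grow to the right and rows downward; lengths in m; the calibration is good to about 2 mm. The wrist camera is an equidistant fisheye: a pixel r from the principal point sees the ray r / f radians off the axis. A picture is of the moment at which its call begins. There is no depth.
A pose or a line that the arm cannot do raises env.Unreachable and nothing moves.
- env.close_job(): hands the job in; it is judged then, once.
Trained networks look in a picture, given as the dict that the camera call returned (one of the last four; its "shot" number tells which), for a name from the list of things; names that differ only in an ending like _2 or _b are one class to them, and where a whole thing is asked for, a point or a joint stands for the part that bears it (a point fixed in the world has none). Each returns a list of dicts, best first, with "score" (0 to 1); they miss things now and then, are a little off and sometimes report something else, mostly with a low value. They report only what shows in the picture. A call takes as long as a camera call. They do not tell look-alikes from the thing itself.
- env.search_frame(picture, thing): "xyz" ([x, y, z] in m, in world coordinates, good to about 4 mm: the middle of the surface that is visible of it).
- env.trace(picture, thing): "mask" (480x640 bool, what is visible of it).
The state is a dict: "clock": time; "joint_positions": joint angles; "qvel": joint speeds; "joint_torque": joint torques, N m; "position": TCP position; "tool_rot": TCP orientation; "force": force on the tool from outside, world axes, zero at the start; "wrist_torque": the same for the moment, N m; "opening": opening from 0.0 (shut) to 1.0 (fully open); "finger_force": force on a finger pad.
Only numpy, scipy, OpenCV 4.12 (cv2) and the standard library are available. Lean on these libraries where they do the work, as an engineer would, in place of code of your own. Each camera call takes 0.05 s, during which the arm holds its last target. There are 200 camera calls.

## Task

Vent the leak-test block by pressing its round push button fully down and letting it come up again. Then lift the bayonet plug (the one with the flat wing grip and two side lugs) out of the half-open drawer, push it into the block's keyhole port with its lugs through the slot until its flange lies on the port face, and while pushing give it a quarter turn clockwise seen from above. Finish still gripping the plug and pressing it fully home against the spring, without letting go; leave the other plugs and the things on the bench where they are.

Things in the scene. Friction and masses are not known exactly. Their poses are not given: they have to be found in the camera images.
- bayonet_plug: Brass bayonet plug, 63 mm tall, upright in one of the three drawer nests (any), 8 mm of nose in the hole. Origin: centre of the nose's lower end, z up the axis. Nose 10 mm dia., z 0-8; two lugs forming one bar along x, 34 (x) x 8 (y), z 8-15; shank 16 mm dia., z 8-29; flange 30 mm dia., z 29-33; wing along x, z 33-63. Half a turn about z makes no difference. About 0.12 kg.
- plug_wing (a point): Point on the plug's axis inside its flat wing grip, 57 mm above the plug's origin and 24 mm above its flange. The wing is 34 long (x) x 12 thick (y) and lies in the same direction as the lugs. Grip it here, fingers closing along y, tips just above the flange, and lift straight up.
- round_plug: Plain brass plug with a round 22 mm head, 54 mm tall, no lugs, in another nest; not to be moved. Origin: centre of its lower end, z up.
- hex_plug: Brass plug with a 20 mm hexagonal head and a thin stub on it, 50 mm tall, no lugs, in the third nest; not to be moved. Origin: centre of its lower end, z up.
- drawer: Fixed shallow steel drawer, half open, with walls 28 to 32 mm high. Origin: on the bench beneath the middle nest; x points into the drawer's grey housing (42 mm high, from x +60 to +200 mm, 250 mm wide), y along the row of nests. The three nests are at y -70, 0 and +70 mm, nest face 15 mm above the bench.
- test_block: Fixed leak-test block: dark base plate 130 (x) x 244 (y) x 10 mm. Origin: centre of its underside. The square port housing (64 x 64 mm, top 45 mm above the bench) is at y -55 mm, the vent button at y +60 mm, with a low bar (26 mm high) between them.
- port (a point): Centre of the keyhole on the port's top face, 45 mm above the bench; z up, x along the slot. Slot 39 long (x) x 12.4 wide (y) with a 20 mm square opening in the middle; top plate 8 mm thick, cavity beneath. The lugs turn only below the plate: clockwise seen from above to a stop about 95 degrees on; counter-clockwise they are stopped at about 25 degrees.
- port_home (a point): Where the plug's origin lies when it is fully home (flange on the port face): on the port's axis, 29 mm below its top face. The plug's nose meets a sprung seat 14 mm above this; its lugs are clear below the plate from 6 mm above this downwards. The spring pushes up with 2 N at first, 10 N at home; let go after the turn, the plug would rise 6 mm until its lugs caught.
- vent_top (a point): Centre of the top face of the round steel push button, 28 mm diameter, when up; it moves down with the button.
- vent (a joint): Travel of the vent button, m: 0 up, 0.006 fully down; it springs back; about 5 N fully down.
- edge_insert: Polished aluminium leading edge insert, 160 x 51 x 22 mm, at the back; to be left alone. Origin on the bench under its rounded edge's axis.
- probe_holder: Black probe holder with rubber tip, 128 long x 22 x 20 mm, lying along x between drawer and test block; to be left alone. Origin on the bench 60 mm from its blunt end.
- sight_tube: Glass sight tube with square steel ends, 126 mm long (y) x 22 mm, lying near the robot; to be left alone. Origin on the bench under its middle.
- spanner: Steel spanner lying on the right of the bench; to be left alone.
- seal_jar: White jar, 52 mm diameter, 60 mm tall, on the right of the bench; to be left alone. Origin: centre of its underside.
There are look-alikes about, which are no part of the job. Leave any turquoise look-alike of the bayonet_plug alone.

How it is judged:
By the outcome, as a careful person would: the job done as asked, in the order asked, and still so for the second after the job is handed in, while the arm keeps its last pose, push and grip.
It also fails if it takes over 58 s, if anything falls off the work surface, if the arm or the gripper's body presses on something with over 40 N, if the wrist force passes 120 N, or if a joint passes its speed limit or range.

## Working session

There is one attempt and no reset: what is moved stays moved. The work goes in short steps, each a Python script; the robot and the scene stay as the last script left them, time stands still between calls to the robot, and variables do not carry over. Pictures are saved under pics/ and viewed, at most 10 in all, crops included, and the job is handed in when it is done.

```bash
mkdir -p pics
cat > h.py <<'E'
import numpy as np, cv2, pickle
from scipy.spatial.transform import Rotation as R
from workcell import env
def rot(e): return R.from_euler('xyz',e,degrees=True).as_matrix()
def camR(f):
    o=np.array(f["orientation"],float)
    return o if o.shape==(3,3) else rot(o)
def ray(f,u,v,wrist=False):
    a=(u-f["cx"])/f["fx"]; b=(v-f["cy"])/f["fy"]
    if wrist:
        r=np.hypot(a,b); s=np.sin(r)/max(r,1e-9); d=np.array([a*s,-b*s,-np.cos(r)])
    else: d=np.array([a,-b,-1.])
    d=camR(f)@d; return np.array(f["position"]),d/np.linalg.norm(d)
def atz(f,u,v,z,wrist=False):
    p,d=ray(f,u,v,wrist); return p+d*(z-p[2])/d[2]
def tri(rays):
    A=np.zeros((3,3));b=np.zeros(3)
    for p,d in rays:
        M=np.eye(3)-np.outer(d,d);A+=M;b+=M@p
    return np.linalg.solve(A,b)
def proj(f,P,wrist=False):
    q=camR(f).T@(np.array(P)-np.array(f["position"])); x,y,z=q[0],-q[1],-q[2]
    if wrist:
        r=np.hypot(x,y);t=np.arctan2(r,z);k=t/max(r,1e-9)
    else:k=1/z
    return np.array([f["cx"]+f["fx"]*x*k,f["cy"]+f["fy"]*y*k])
E
python3 - <<'E'
from h import *
S=env.read_state();print({k:np.round(S[k],3) for k in ("clock","position","tool_rot","force","opening")})
for n in ("top","scene","wrist"):
    f=env.grab_frame(n);cv2.imwrite(f"pics/{n}0.png",f["image"]);pickle.dump(f,open(n+"0.pkl","wb"))
    print(n,[np.round(f[k],3).tolist() for k in ("fx","fy","cx","cy","position","orientation")],[k for k in f if k!="image"])
    for t in ("bayonet_plug","plug_wing","round_plug","hex_plug","drawer","test_block","port","vent_top","edge_insert","seal_jar","probe_holder","sight_tube"):
        for d in env.search_frame(f,t)[:4]: print(t,round(d["score"],2),np.round(d["xyz"],3),proj(f,d["xyz"],n=="wrist").round())
E
```

```text
{'clock': np.float64(0.0), 'position': array([0.219, 0.585, 0.221]), 'tool_rot': array([ 1.79879e+02, -3.00000e-03, -2.05650e+01]), 'force': array([-0.424,  0.022, -0.183]), 'opening': np.float64(0.999)}
top [475.767, 475.767, 318.953, 234.181, [0.501, -0.095, 1.288], [2.636, 0.624, -88.493]] ['fx', 'fy', 'cx', 'cy', 'position', 'orientation', 'shot']
bayonet_plug 0.61 [0.638 0.035 0.057] [275. 202.]
bayonet_plug 0.56 [0.544 0.133 0.065] [236. 237.]
plug_wing 0.51 [0.638 0.036 0.064] [275. 202.]
round_plug 0.52 [0.542 0.204 0.061] [209. 237.]
drawer 0.7 [0.621 0.216 0.042] [207. 207.]
port 0.8 [ 0.49  -0.236  0.007] [376. 262.]
port 0.18 [ 0.46  -0.515  0.003] [480. 276.]
vent_top 0.48 [ 0.488 -0.182  0.034] [357. 262.]
edge_insert 0.81 [ 0.785 -0.201  0.02 ] [366. 151.]
seal_jar 0.61 [ 0.614 -0.455  0.06 ] [465. 216.]
probe_holder 0.8 [0.424 0.015 0.021] [282. 284.]
probe_holder 0.42 [ 0.459 -0.514  0.005] [480. 276.]
sight_tube 0.81 [0.342 0.29  0.023] [177. 312.]
scene [561.373, 561.373, 313.243, 239.942, [1.046, 0.674, 0.915], [47.166, 0.949, 146.945]] ['fx', 'fy', 'cx', 'cy', 'p
[... 162 characters left out ...]
9 0.044] [315. 303.]
plug_wing 0.78 [0.648 0.044 0.046] [315. 304.]
plug_wing 0.54 [0.554 0.143 0.053] [383. 314.]
hex_plug 0.5 [0.536 0.282 0.044] [437. 361.]
drawer 0.98 [0.643 0.234 0.041] [375. 371.]
test_block 0.63 [ 0.501 -0.225  0.01 ] [305. 219.]
test_block 0.62 [ 0.789 -0.196  0.022] [203. 270.]
port 0.67 [ 0.496 -0.226  0.007] [307. 220.]
edge_insert 0.62 [ 0.786 -0.195  0.022] [205. 270.]
probe_holder 0.93 [0.43  0.021 0.022] [391. 263.]
sight_tube 0.69 [0.346 0.294 0.02 ] [511. 328.]
wrist [371.648, 371.648, 320.256, 240.102, [0.29, 0.558, 0.384], [-16.118, 0.01, -110.578]] ['fx', 'fy', 'cx', 'cy', 'position', 'orientation', 'shot']
sight_tube 0.72 [0.34  0.297 0.018] [528.  24.]
```

Run:
```python
from h import *
t=cv2.imread("pics/top0.png")[130:330,160:500];s=cv2.imread("pics/scene0.png")[180:420,180:560]
cv2.imwrite("pics/topc.png",cv2.resize(t,None,fx=2.35,fy=2.35,interpolation=cv2.INTER_CUBIC))
cv2.imwrite("pics/scenec.png",cv2.resize(s,None,fx=2.1,fy=2.1,interpolation=cv2.INTER_CUBIC))
```

```text
(no output)
```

View pics/topc.png

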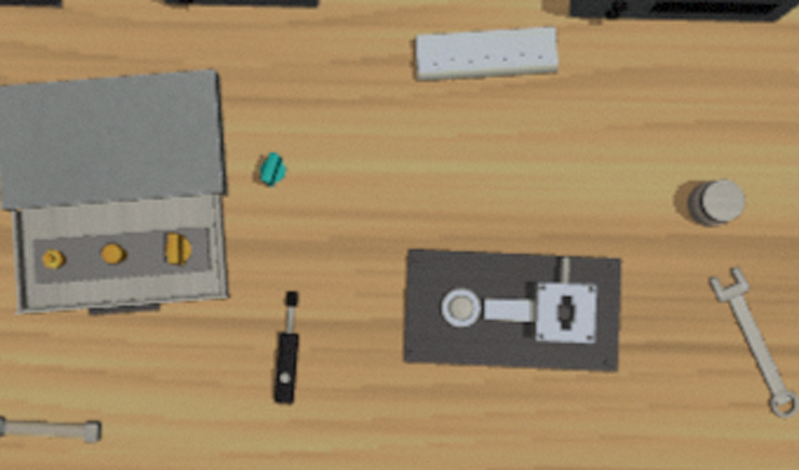

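View pics/scenec.png

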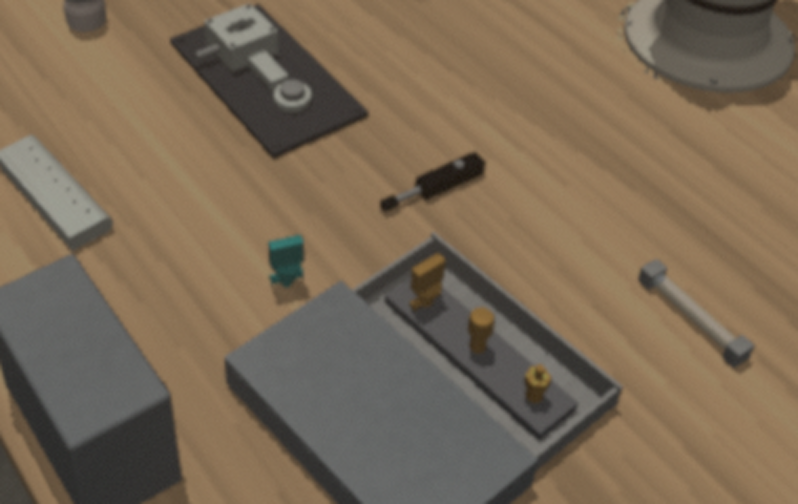

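Candidates for the plug in the top view:
- Brass winged plug at (236,236).
- Round plug at (208,238).
- Hex plug at (182,240).
- Turquoise winged look-alike at (275,202), standing outside the drawer.

I choose the brass one with the flat wing, in the nest nearest the block. The button is at (356,261) and the keyhole port at (401,263). Next I take wrist views of both places.

```bash
cat > look.py <<'E'
from h import *
for n,p in (("pA",[.51,.165,.2]),("pB",[.51,.095,.2]),("bA",[.48,-.20,.2]),("bB",[.48,-.29,.2])):
    env.goto(p,[180,0,0]) if n in("pA","bA") else env.move_straight(p,rate=.2)
    f=env.grab_frame("wrist");cv2.imwrite(f"pics/{n}.png",f["image"]);pickle.dump(f,open(n+".pkl","wb"))
    for t in (("bayonet_plug","plug_wing") if n[0]=="p" else ("vent_top","port","test_block")):
        for d in env.search_frame(f,t)[:3]: print(n,t,round(d["score"],2),np.round(d["xyz"],3),proj(f,d["xyz"],True).round())
        m=env.trace(f,t)
        if m: print("  mask centre",[round(float(c.mean()),1) for c in np.nonzero(m[0]["mask"])[::-1]],m[0]["mask"].sum())
S=env.read_state();print(S["clock"],S["position"],S["joint_positions"])
E
python3 look.py
python3 - <<'E'
import cv2
cv2.imwrite("pics/pp.png",cv2.resize(cv2.imread("pics/pA.png"),(800,600)));cv2.imwrite("pics/bb.png",cv2.resize(cv2.imread("pics/bB.png"),(800,600)))
E
```

```text
pA bayonet_plug 0.7 [0.64  0.039 0.052] [467.  80.]
pA bayonet_plug 0.68 [0.55  0.142 0.069] [350. 180.]
  mask centre [352.3, 180.0] 1096
pA plug_wing 0.83 [0.55  0.138 0.069] [355. 181.]
  mask centre [465.4, 81.0] 1146
pB bayonet_plug 0.88 [0.547 0.137 0.07 ] [266. 184.]
pB bayonet_plug 0.8 [0.64  0.035 0.062] [394.  71.]
pB bayonet_plug 0.49 [ 0.495 -0.202  0.008] [574. 230.]
  mask centre [388.6, 73.9] 1136
pB plug_wing 0.95 [0.551 0.133 0.069] [272. 179.]
pB plug_wing 0.68 [0.638 0.039 0.065] [390.  73.]
  mask centre [270.0, 180.6] 1056
bA vent_top 0.63 [ 0.491 -0.18   0.026] [299. 206.]
  mask centre [300.0, 206.5] 739
bA port 0.61 [ 0.496 -0.237  0.012] [360. 198.]
  mask centre [357.6, 201.9] 30898
bA test_block 0.59 [ 0.499 -0.234  0.008] [356. 195.]
  mask centre [357.5, 202.0] 30712
bB vent_top 0.62 [ 0.5   -0.246  0.005] [275. 193.]
bB vent_top 0.61 [ 0.491 -0.183  0.033] [206. 208.]
  mask centre [206.2, 206.7] 697
bB port 0.71 [ 0.493 -0.249  0.012] [278. 201.]
  mask centre [276.3, 201.5] 30800
bB test_block 0.86 [ 0.499 -0.246  0.013] [275. 195.]
  mask centre [276.4, 201.5] 31171
7.25 [ 0.48017168 -0.28929842  0.20019358] [-1.45083439e+01  1.67834361e+01 -1.07173868e+01 -4.22692222e-03
 -6.24834260e+01  1.04576751e+02]
```

View pics/pp.png

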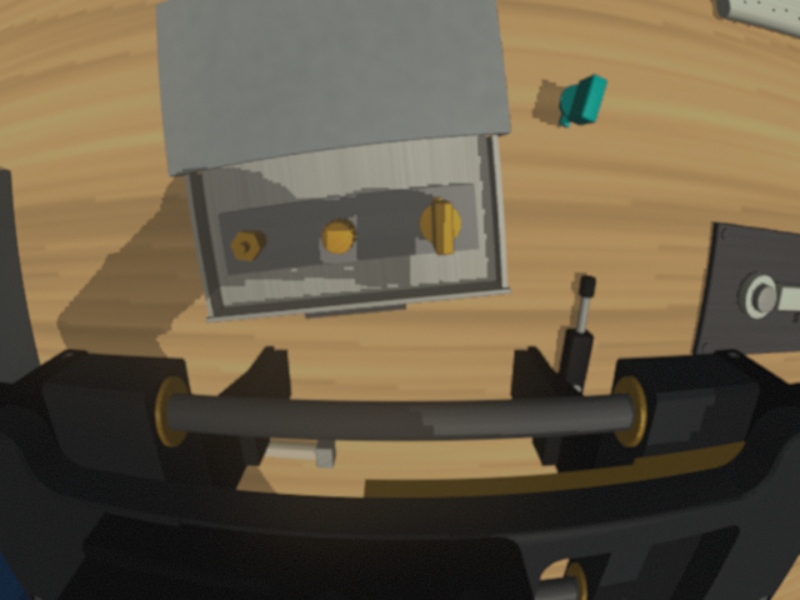

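View pics/bb.png

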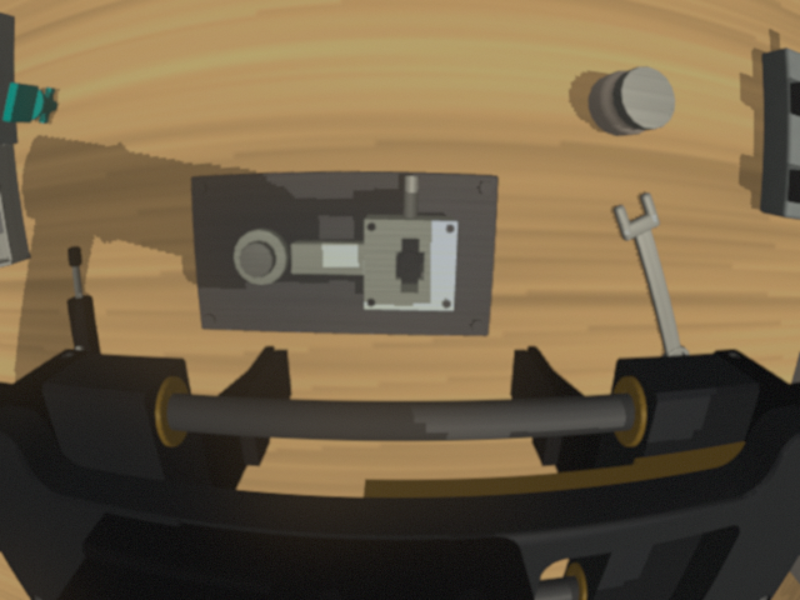

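Pictures:
- Plug view: in pA pixels the brass bayonet plug (flat wing over flange) is at (353,180), round at (271,189), hex at (197,196) and turquoise at (466,80). The choice stands.
- Block view: in bB pixels the button is at (206,207) and the keyhole at (328,212).

Now I fit the known shapes to these images.

```bash
cat > fit.py <<'E'
from h import *
from scipy.optimize import minimize
L={n:pickle.load(open(n+".pkl","rb")) for n in ("pA","pB","bA","bB")}
def box(x,y,z0,z1): return [[a*x/2,b*y/2,z] for a in(-1,1) for b in(-1,1) for z in(z0,z1)]
def cyl(r,z0,z1): return [[r*np.cos(t),r*np.sin(t),z] for t in np.linspace(0,6.283,33) for z in(z0,z1)]
PLUG=[box(.034,.012,.033,.063),cyl(.015,.029,.033),box(.034,.008,.008,.015),cyl(.008,.008,.029)]
HOLE=[[[a*.0195,b*.0062,0] for a in(-1,1) for b in(-1,1)],[[a*.01,b*.01,0] for a in(-1,1) for b in(-1,1)]]
K=6
def sil(f,parts,p,roi,w=True):
    x0,y0,s=roi;im=np.zeros((s*K,s*K),np.uint8);Rz=rot([0,0,p[3]])
    for q in parts:
        uv=np.array([proj(f,Rz@np.array(v)+p[:3],w) for v in q])
        h=cv2.convexHull(((uv-[x0,y0]+.5)*K*16).astype(np.int32));cv2.fillPoly(im,[h],255,shift=4)
    return cv2.resize(im,(s,s),interpolation=cv2.INTER_AREA)/255.
def fit(obs,parts,p0):
    sc=np.array([.003,.003,.003,4.])
    def cost(d): return sum(np.abs(sil(f,parts,p0+d*sc,r)-m).sum() for f,m,r in obs)/sum(m.sum() for _,m,_ in obs)
    r=minimize(cost,np.zeros(4),method="Nelder-Mead",options=dict(initial_simplex=np.vstack([np.zeros(4),1.0*np.eye(4)]),xatol=.01,fatol=1e-4,maxiter=300))
    r=minimize(cost,r.x,method="Nelder-Mead",options=dict(initial_simplex=r.x+np.vstack([np.zeros(4),.5*np.eye(4)]),xatol=.01,fatol=1e-4,maxiter=300))
    return p0+r.x*sc,r.fun
def brass(f,c,s=64):
    x0,y0=int(c[0]-s/2),int(c[1]-s/2);h=cv2.cvtColor(f["image"],cv2.COLOR_BGR2HSV)[y0:y0+s,x0:x0+s].astype(int)
    m=((h[...,1]>150)&(h[...,0]>8)&(h[...,0]<30)&(h[...,2]>40)).astype(np.uint8)
    n,l,st,_=cv2.connectedComponentsWithStats(m)
    return (l==1+np.argmax(st[1:,4])).astype(float),(x0,y0,s)
def dark(f,c,s=52,thr=None):
    x0,y0=int(c[0]-s/2),int(c[1]-s/2);g=cv2.cvtColor(f["image"],cv2.COLOR_BGR2GRAY)[y0:y0+s,x0:x0+s]
    thr=thr or (int(g[s//2-3:s//2+3,s//2-3:s//2+3].mean())+130)/2
    n,l,st,_=cv2.connectedComponentsWithStats((g<thr).astype(np.uint8))
    return (l==l[s//2,s//2]).astype(float),(x0,y0,s)
E
cat > m.py <<'E'
from fit import *
vis=[]
def show(f,m,r,parts,p):
    g=f["image"][r[1]:r[1]+r[2],r[0]:r[0]+r[2]]; s=(sil(f,parts,p,r)>.5).astype(np.uint8)
    big=cv2.resize(g,(260,260),interpolation=cv2.INTER_NEAREST);b2=big.copy()
    for q,c in((s,(0,255,0)),(m.astype(np.uint8),(255,0,255))):
        cs,_=cv2.findContours(cv2.resize(q,(260,260),interpolation=cv2.INTER_NEAREST),cv2.RETR_EXTERNAL,2);cv2.drawContours(b2,cs,-1,c,1)
    vis.append(np.vstack([big,b2]))
o=[]
for n,c in(("pA",(352,180)),("pB",(270,181))):
    m,r=brass(L[n],c);print(n,m.sum());o.append((L[n],m,r))
p,e=fit(o,PLUG,np.array([.549,.137,.007,0.]));print("plug",p.round(4),e)
for q in o: show(*q,PLUG,p)
vs=tri([ray(L["bA"],300,206.5,True),ray(L["bB"],206.2,206.7,True)]);print("vent",vs.round(4))
o=[]
for n,c in(("bB",(328,212)),("bA",None)):
    if c is None: c=proj(L[n],atz(L["bB"],328,212,.045,True),True)
    m,r=dark(L[n],c);print(n,c,m.sum());o.append((L[n],m,r))
q0=np.array([*atz(L["bB"],328,212,.045,True),0.]);q0[2]=.045
q,e=fit(o,HOLE,q0);print("port",q.round(4),e)
for k in o[:1]: show(*k,HOLE,q)
print("dist vent-port",np.hypot(*(vs-q[:3])[:2]), "block yaw from line",np.degrees(np.arctan2(vs[1]-q[1],vs[0]-q[0]))-90)
cv2.imwrite("pics/fit.png",np.hstack(vis))
E
python3 m.py
```

```text
pA 628.0
pB 590.0
plug [ 5.4710e-01  1.3830e-01 -2.9000e-03  4.2292e+00] 0.8153900640716056
vent [ 0.4904 -0.1806  0.0228]
bB (328, 212) 751.0
bA [428.57202686 213.70423452] 635.0
port [ 0.4889 -0.296   0.044   0.1649] 0.12677475030416208
dist vent-port 0.11548213504693722 block yaw from line -0.7036905515333416
```

View pics/fit.png

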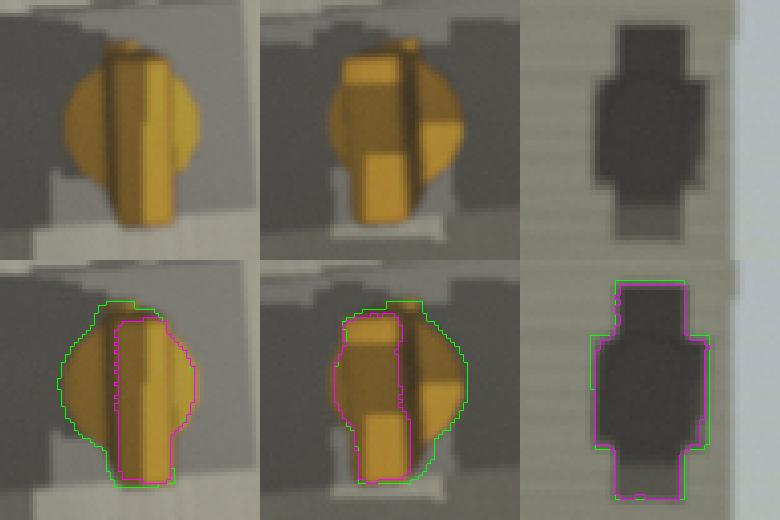

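```bash
sed -i 's/(h\[...,1\]>150)&(h\[...,0\]>8)&(h\[...,0\]<30)&(h\[...,2\]>40)/(h[...,1]>95)\&(h[...,0]>8)\&(h[...,0]<32)/' fit.py
python3 m.py
```

```text
pA 1055.0
pB 1083.0
plug [5.4780e-01 1.3810e-01 3.0000e-03 3.0756e+00] 0.07670536877052037
vent [ 0.4904 -0.1806  0.0228]
bB (328, 212) 751.0
bA [428.57202686 213.70423452] 635.0
port [ 0.4889 -0.296   0.044   0.1649] 0.12677475030416208
dist vent-port 0.11548213504693722 block yaw from line -0.7036905515333416
```

View pics/fit.png

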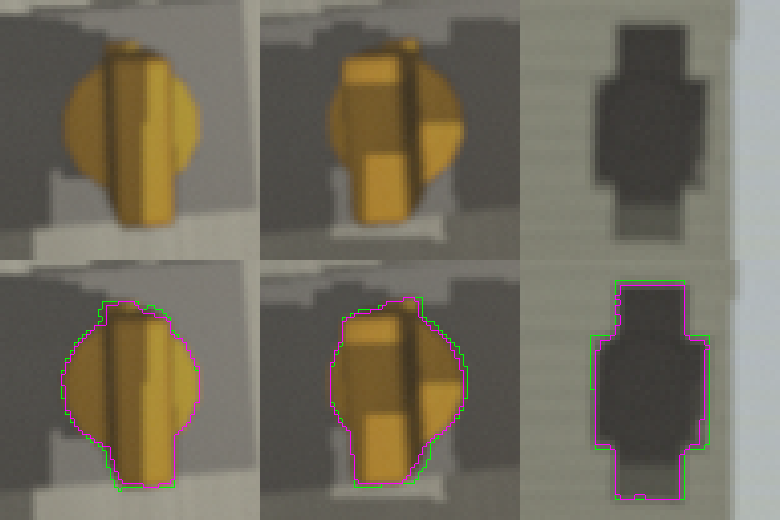

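Run:
```python
from h import *
env.gripper_to(0.0,10)
env.goto([.4904,-.1806,.06],[180,0,0])
def st():
    S=env.read_state();print(round(S["clock"],2),S["position"].round(4) if hasattr(S["position"],"round") else np.round(S["position"],4),np.round(S["force"],1))
print(env.move_straight([.4904,-.1806,.005],rate=.03,force_limit=1.5));st();z=env.read_state()["position"][2]
print(env.move_straight([.4904,-.1806,z-.010],rate=.02,force_limit=14));st()
env.dwell(.3);st()
f=env.grab_frame("wrist");cv2.imwrite("pics/press.png",f["image"])
env.move_straight([.4904,-.1806,.06],rate=.1);st()
```

```text
True
10.57 [ 0.4903 -0.1805  0.0297] [0.3 0.4 2.6]
True
10.92 [ 0.4903 -0.1805  0.0264] [-2.1  1.1  8.1]
11.22 [ 0.4903 -0.1806  0.0264] [-1.9  2.2  7.4]
11.76 [ 0.4899 -0.1805  0.0596] [-0.6 -0.8 -1. ]
```

Run:
```python
from h import *
xy=[.4904,-.1806]
env.move_straight([*xy,.037],rate=.1)
for z in (.034,.032,.030,.028,.0265,.0255,.0245,.0235):
    r=env.move_straight([*xy,z],rate=.03,force_limit=25);env.dwell(.05);S=env.read_state();print(z,r,np.round(S["position"],4),np.round(S["force"],1),round(S["clock"],2))
    if r or S["force"][2]>14: break
f=env.grab_frame("wrist");im=f["image"];cv2.imwrite("pics/press2.png",cv2.resize(im[150:400,200:440],None,fx=2.4,fy=2.4,interpolation=cv2.INTER_CUBIC))
env.move_straight([*xy,.06],rate=.15)
```

```text
0.034 False [ 0.4906 -0.1806  0.0343] [-0.9 -0.1 -0.5] 12.44
0.032 False [ 0.4909 -0.1806  0.0323] [-0.6 -0.1  1.4] 12.74
0.03 False [ 0.4909 -0.1806  0.0303] [1.6 0.3 1.8] 13.04
0.028 False [ 0.4909 -0.1806  0.0282] [ 1.2 -0.1  4.4] 13.34
0.0265 False [ 0.4909 -0.1807  0.0267] [2.2 0.  5. ] 13.64
0.0255 False [ 0.4909 -0.1807  0.0264] [0.2 0.5 8.8] 13.94
0.0245 False [ 0.4909 -0.1807  0.0262] [-0.8  2.  15.3] 14.24
```

View pics/press2.png

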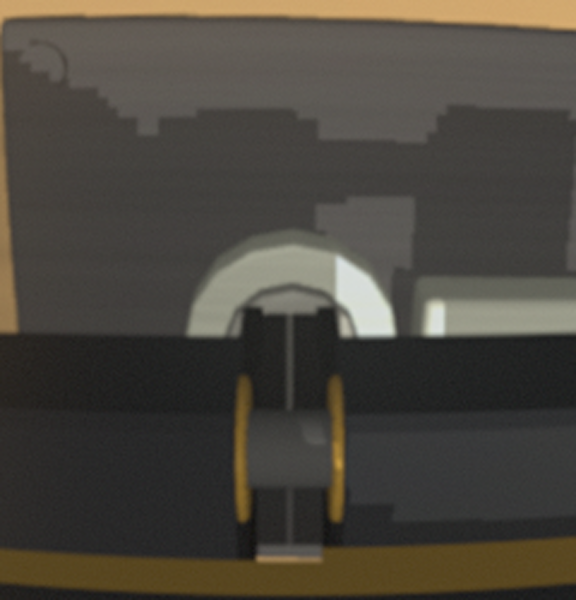

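The button contacts at z 0.0325 and hits its hard stop at 0.0263. That is 6.2 mm of travel at 5 N, so it was fully pressed and released. Next I grasp the plug.

Run:
```python
from h import *
def st(m):
    S=env.read_state();print(m,round(S["clock"],2),np.round(S["position"],4),np.round(S["tool_rot"],2),np.round(S["force"],1),round(S["opening"],3),np.round(S["finger_force"],1))
x,y,yaw=.5483,.1381,3.1
env.move_straight([.4904,-.1806,.15],rate=.25)
env.gripper_to(.42)
env.goto([x,y,.13],[180,0,yaw]);st("above")
print(env.move_straight([x,y,.0435],rate=.08,force_limit=4));st("down")
env.gripper_to(0,60);st("grip")
env.move_straight([x,y,.16],rate=.1);st("up")
f=env.grab_frame("wrist");pickle.dump(f,open("hand.pkl","wb"));cv2.imwrite("pics/hand.png",f["image"])
```

```text
above 17.3 [0.5482 0.1372 0.13  ] [1.7999e+02 1.0000e-02 3.0400e+00] [-0.7 -0.3  0.8] 0.422 0.0
False
down 18.53 [0.5487 0.1383 0.0441] [-1.7997e+02 -7.0000e-02  3.1100e+00] [-0.7 -0.   0.7] 0.421 0.0
grip 19.1 [0.5484 0.1381 0.0437] [-1.80e+02 -1.00e-02  3.11e+00] [-0.3 -0.2  1. ] 0.133 60.0
up 20.42 [0.5478 0.1379 0.1592] [1.7997e+02 9.0000e-02 3.0900e+00] [-0.8  1.  -0.7] 0.135 60.0
```

View pics/hand.png

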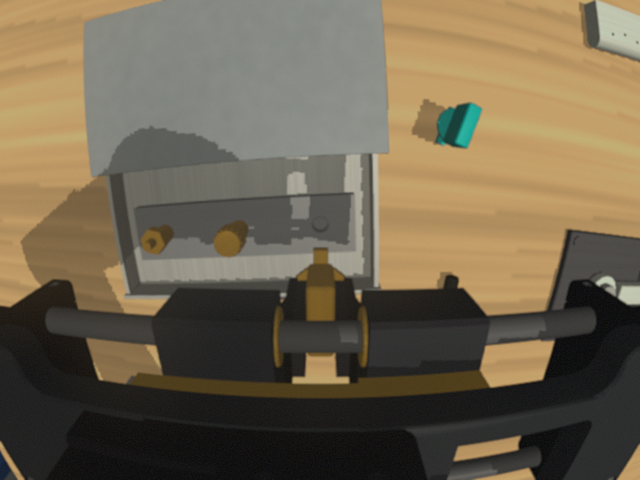

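Run:
```python
from fit import *
f=pickle.load(open("hand.pkl","rb"))
t=np.array([.5478,.1379,.1592]);o=t-[0,0,.0367]
im=f["image"];x0,y0=280,205
big=cv2.resize(im[y0:y0+100,x0:x0+80],None,fx=6,fy=6,interpolation=cv2.INTER_CUBIC)
for q,c in zip(PLUG,((0,255,0),(255,0,0),(0,0,255),(255,255,0))):
    uv=np.array([proj(f,rot([0,0,3.1])@np.array(v)+o,True) for v in q]);h=cv2.convexHull(((uv-[x0,y0]+.5)*6).astype(np.int32));cv2.polylines(big,[h],True,c,1)
cv2.imwrite("pics/handc.png",big)
print("hole",atz(f,320.5,223.5,.015,True))
for e in(.016,.017,.018): print(e,proj(f,rot([0,0,3.1])@np.array([e,0,.008])+o,True),proj(f,rot([0,0,3.1])@np.array([e,0,.015])+o,True))
```

```text
hole [0.54914389 0.13766136 0.015     ]
0.016 [320.12718301 247.72931742] [320.12770435 251.76052124]
0.017 [320.12604734 245.94861482] [320.12652538 249.92439674]
0.018 [320.12491036 244.16264446] [320.12534491 248.08245645]
```

View pics/handc.png

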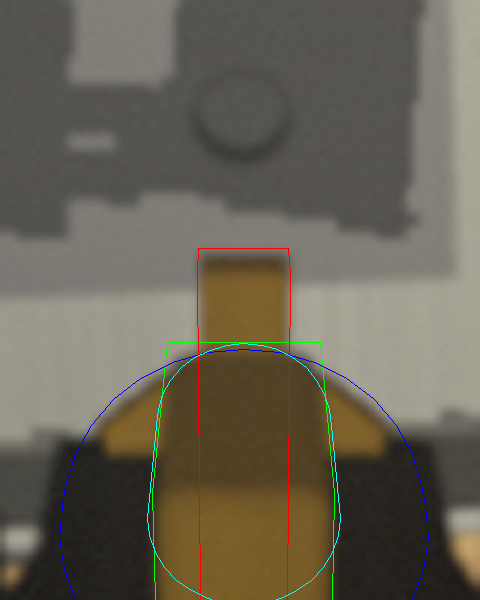

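Run:
```python
from h import *
def st(m):
    S=env.read_state();print(m,round(S["clock"],2),np.round(S["position"],4),np.round(S["tool_rot"],2),np.round(S["force"],1),np.round(S["wrist_torque"],2),round(S["opening"],3))
x,y,yaw=.489,-.296,-.2
env.goto([x,y,.12],[180,0,yaw]);st("above")
r=env.move_straight([x,y,.0755],rate=.08,force_limit=5);st(r)
if not r:
    r=env.move_straight([x,y,.068],rate=.03,force_limit=5);st(r)
    if not r:
        r=env.move_straight([x,y,.0585],rate=.03,force_limit=14);st(r)
f=env.grab_frame("wrist");pickle.dump(f,open("ins.pkl","wb"));cv2.imwrite("pics/ins.png",f["image"])
```

```text
above 22.08 [ 0.4896 -0.2953  0.1202] [ 1.7999e+02 -3.0000e-02 -1.3000e-01] [-0.1  0.5 -0.8] [ 0.01 -0.02 -0.03] 0.131
False 22.79 [ 0.4894 -0.2961  0.0757] [ 1.7998e+02 -3.0000e-02 -1.7000e-01] [-1.   0.2 -1.6] [-0.04 -0.03  0.02] 0.129
False 23.19 [ 0.4889 -0.296   0.0679] [-1.8e+02  1.0e-02 -2.1e-01] [-0.5 -0.6 -1.6] [-0.02 -0.06  0.01] 0.131
False 23.66 [ 0.4895 -0.2963  0.0592] [ 1.7996e+02 -6.0000e-02 -1.7000e-01] [-1.1  0.4  5.8] [ 0.13  0.19 -0.02] 0.131
```

Run:
```python
from h import *
def st(m):
    S=env.read_state();print(m,round(S["clock"],2),np.round(S["position"],4),np.round(S["tool_rot"],2),np.round(S["force"],1),np.round(S["wrist_torque"],2),round(S["opening"],3),np.round(S["joint_positions"][5],1));return S
x,y=.489,-.296
for z in (.056,.054,.053,.0522,.0515,.051,.0505,.050):
    r=env.move_straight([x,y,z],rate=.02,force_limit=20);env.dwell(.05);S=st((z,r))
    if r or S["force"][2]>17: break
zz=z
for a in (-15,-30):
    r=env.move_straight([x,y,zz],[180,0,a-.2],force_limit=30);S=st((a,r))
    if r: break
```

```text
(0.056, False) 24.03 [ 0.4896 -0.2963  0.057 ] [ 1.7995e+02 -7.0000e-02 -1.7000e-01] [-2.   1.6  6.8] [ 0.24  0.29 -0.02] 0.135 104.8
(0.054, False) 24.33 [ 0.4896 -0.2963  0.0552] [ 1.7995e+02 -7.0000e-02 -1.6000e-01] [-1.   1.1  7.6] [ 0.3   0.42 -0.01] 0.132 104.8
(0.053, False) 24.63 [ 0.4896 -0.2963  0.0543] [ 1.7995e+02 -8.0000e-02 -1.7000e-01] [-0.   1.4  7.4] [0.41 0.44 0.02] 0.132 104.8
(0.0522, False) 24.93 [ 0.4896 -0.2963  0.0536] [ 1.7995e+02 -8.0000e-02 -1.6000e-01] [-0.8  1.   8.2] [0.39 0.47 0.03] 0.129 104.8
(0.0515, False) 25.23 [ 0.4896 -0.2963  0.053 ] [ 1.7994e+02 -8.0000e-02 -1.6000e-01] [-1.   1.4  9.4] [0.41 0.48 0.01] 0.133 104.8
(0.051, False) 25.53 [ 0.4896 -0.2963  0.0527] [ 1.7994e+02 -8.0000e-02 -1.5000e-01] [-2.   2.1  8.8] [0.52 0.58 0.01] 0.132 104.8
(0.0505, False) 25.83 [ 0.4896 -0.2963  0.0526] [ 1.7993e+02 -8.0000e-02 -1.5000e-01] [-3.2  2.8 11.4] [0.73 0.81 0.03] 0.134 104.8
(0.05, False) 26.13 [ 0.4896 -0.2963  0.0526] [ 1.7993e+02 -8.0000e-02 -1.3000e-01] [-3.2  3.  14.2] [ 0.85  0.99 -0.  ] 0.133 104.8
(-15, False) 26.54 [ 0.4903 -0.2967  0.0526] [179.93  -0.2  -15.14] [-1.8  1.3 12.8] [0.45 0.69 0.  ] 0.133 89.7
(-30, False) 26.95 [ 0.4907 -0.297   0.0526] [179.98  -0.26 -30.13] [-2.1  0.1 12.5] [ 0.21  0.53 -0.02] 0.133 74.7
```

The flange seats at TCP z 0.0526, as predicted, and the plug turns freely. I continue to the quarter turn.

Run:
```python
from h import *
def st(m):
    S=env.read_state();print(m,round(S["clock"],2),np.round(S["position"],4),np.round(S["tool_rot"],2),np.round(S["force"],1),np.round(S["wrist_torque"],2),round(S["opening"],3),np.round(S["joint_positions"][5],1));return S
for a in (-45,-60,-75,-90.5):
    r=env.move_straight([.489,-.296,.0497],[180,0,a],force_limit=30);S=st((a,r))
    if r: break
env.move_straight([.489,-.296,.0492],rate=.02);env.dwell(.5);st("end")
f=env.grab_frame("wrist");cv2.imwrite("pics/end.png",f["image"])
```

```text
(-45, False) 27.36 [ 0.491  -0.2972  0.0526] [-179.94   -0.3   -44.92] [-2.2  0.  12.9] [ 0.07  0.49 -0.  ] 0.133 59.9
(-60, False) 27.77 [ 0.4912 -0.2973  0.0526] [-179.85   -0.3   -59.92] [-0.8 -0.4 11.8] [-0.05  0.39 -0.02] 0.132 44.9
(-75, False) 28.18 [ 0.4913 -0.2974  0.0526] [-179.76   -0.26  -74.92] [-0.4 -1.4 11.9] [-0.1   0.27  0.01] 0.133 29.9
(-90.5, False) 28.59 [ 0.4903 -0.2971  0.0526] [-1.7982e+02 -1.5000e-01 -9.0410e+01] [-2.   0.3 13.5] [0.14 0.8  0.04] 0.132 14.5
end 29.34 [ 0.4903 -0.2972  0.0526] [-1.7982e+02 -1.6000e-01 -9.0400e+01] [-3.3  1.4 16.6] [0.28 1.03 0.03] 0.135 14.5
```

View pics/end.png

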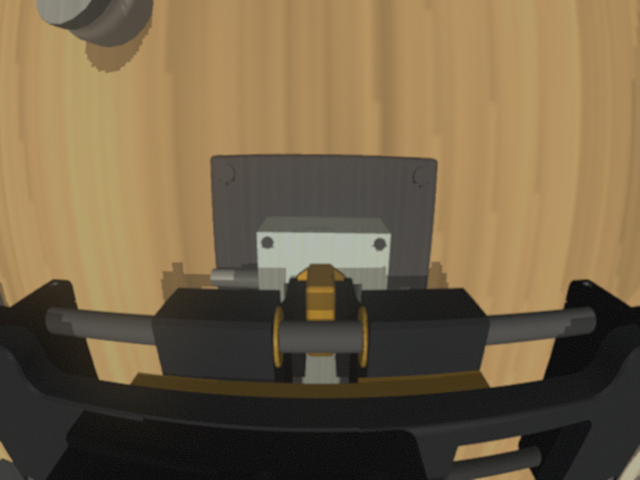

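The plug's flange (row ~270, column 320) lies on the port face. The wing has turned a quarter turn, and the gripper is still holding it and pressing down with 16 N.

```bash
python3 -c "
from workcell import env
print(env.close_job())"
```

```text
the job is handed in; nothing more can be done
None
```

The job is handed in at about 29 s: button pressed fully (6.2 mm) and released, and the brass bayonet plug seated flange-down in the port, turned 90° clockwise, and still gripped and pressed home with about 16 N.

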